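Lock the tongued lid board over the pin cubby

ROBOT

A 7-joint arm with a two-finger parallel gripper is mounted at the origin on the work surface. World frame = base frame: x ahead of the robot, y to its left, z up, the work surface at z = 0. Lengths are in m, angles in rad, forces in N, time in s.
With the tool pointing down it reaches from about 0.425 to 0.95 m from the base axis. Payload 4.7 kg.
Tool frame: the origin (TCP) lies on the centre line of the jaws, within the pads' length; the fingertips stand robot.nose_length ahead of it and the grasp point (between the pads) lies 8 mm behind it (robot.nose_length is the distance from the TCP to the fingertips, in m); z points along the fingers, x is the direction in which the jaws open and shut, and the axes are right-handed (so a half turn about z gives the same grasp; the last joint's range is limited). The gripper opens to 85 mm and grips with 20 to 120 N. Pads are 22 mm wide; open, the fingers measure 114 mm over their backs; the gripper's body (76 mm by 85 mm) begins 54 mm behind the grasp point. The pads swing forward as they close: fully open they stand 13 mm farther back than shut.
Start: joints at [1.161, 0.469, -0.049, 1.532, 0.024, 1.141, -0.082], TCP at [0.251, -0.627, 0.242] pointing down, gripper open.
Joint ranges: [-2.59, 2.59], [-0.33, 1.99], [-1.39, 1.29], [0.1, 2.45], [-1.04, 4.18], [0.21, 1.99], [-2.66, 2.66]. Speed limits (rad/s): [2.57, 2.57, 3.14, 3.14, 3.14, 3.14, 3.14].

INTERFACE

Orientations are given as [roll, pitch, yaw] about the fixed x, y, z axes, in that order (R = Rz(yaw) Ry(pitch) Rx(roll)).
In Python, from plant import robot gives the robot as it stands. Calls block until the motion is done:
- robot.goto(position, orientation): joint-space move of the TCP to a pose.
- robot.move_straight(position, vel=0.15, attitude=None, contact_N=None): straight line of the TCP; attitude=None keeps the orientation; vel is the mean speed in m/s. With contact_N (N) it stops when the force on the tool has changed by that much, and returns True; else False.
- robot.move_joints(angles): joint-space move.
- robot.grip(opening, strength=None): opening from 0.0 (shut) to 1.0 (fully open); strength is the grip in N (None keeps the last); returns when the fingers have stopped.
- robot.sleep(seconds).
- robot.inverse_kinematics(position, orientation): joint angles nearest the present ones, or None.
- robot.sense(): the state.
- robot.grab_frame(name): name is "side" or "top"; returns a dict with "image" (420x560x3 uint8, red, green, blue), "range_z" (420x560 float32, m along the optical axis (not along the pixel's ray), 0 where there is no reading), "fx", "fy", "cx", "cy" (pixels), "R" (3x3) and "t" (3): a world point X has camera coordinates R X + t. Camera axes: x right, y down, z forward; pixel columns grow to the right and rows downward; lengths in m; the calibration is good to about 2 mm. A picture is of the moment at which its call begins.
A pose or a line that the arm cannot do raises robot.IKError and nothing moves.
- robot.close_job(): hands the job in, once; it reports no verdict.
The state is a dict: "t": time; "joint_pos": joint angles; "joint_velocities": joint speeds; "effort": joint torques, N m; "tcp_pos": TCP position; "tcp_rot": TCP orientation; "wrist_force": force on the tool from outside, world axes, zero at the start; "torque": the same for the moment, N m; "opening": opening from 0.0 (shut) to 1.0 (fully open).
Only numpy, scipy, OpenCV 4.12 (cv2) and the standard library are available. Lean on these libraries where they do the work, as an engineer would, in place of code of your own. Each camera call takes 0.05 s, during which the arm holds its last target.

TASK

Close the open cubby on the barn shelf with the lid board that has the pale tongue (not the square-edged one, which stays where it lies): pick it up by its handle, angle its tongue in under the lip of the groove, then lower the board flat, still holding it, so that it lies fully down behind the raised strip and centred on the cubby, and let go.

Things in the scene. Friction and masses are not known exactly. Their poses are not given: they have to be found in the camera images.
- tongued_grip (a point): Centre (half-way up) of the dark handle block, 22 (x) x 70 (y) x 44 (z) mm, on the loose brown lid board with a tongue: 120 (x) x 130 (y) x 30 mm, 0.3 kg. Point is 22 mm above the board's top, 52 above its underside, 50 from its +x edge, 70 from its -x edge (shoulder), where the tongue sticks out. z up, y along handle and tongue. Starts flat on the shelf, tongue roughly towards the robot.
- tongue (a point): Middle of the free edge of that board's pale tongue, half-way up its thickness. The tongue is 8 mm thick, flush with the board's underside, 130 mm long (y), and sticks out 26 mm to -x from the shoulder. The point is 96 mm to -x of the handle's centre and 48 mm below it. Axes as the board.
- groove (a point): Fixed cubby frame. Point: middle of the groove's mouth, on its floor, 40 mm above the shelf. +x: level, across the cubby, away from the robot; y along groove, 150 mm. Groove: 32 mm deep to -x, 24 high, under a lip 12 thick, x -44 to 0. Floor goes on to x 15, then an open hole, then a ledge at floor height, x 105 to 134, then a strip 20 mm high, x 134 to 150. The board rests on floor and ledge.
- square_grip (a point): Centre (half-way up) of the same kind of handle on the other loose board, 120 x 130 x 30 mm with square edges all round and no tongue; same axes and heights. It lies on the other side of the cubby and must stay there.
Things that resemble listed ones, but are neither listed nor needed, are in the scene too. What is shaped like the part that bears tongued_grip but turquoise is not meant.

How it is judged:
By the outcome, as a careful person would: the job done as asked, in the order asked, and still so for the second after the job is handed in, with the robot touching nothing.
It also fails if it takes over 42 s, if anything falls off the work surface, if the arm or the gripper's body presses on something with over 40 N, if the wrist force passes 120 N, or if a joint passes its speed limit or range.

## Working session

There is one attempt and no reset: what is moved stays moved. The work goes in short steps, each a Python script; the robot and the scene stay as the last script left them, time stands still between calls to the robot, and variables do not carry over. Pictures are saved under pics/ and viewed, and the job is handed in when it is done.

```bash
ls; mkdir -p pics
python3 - <<'E'
from plant import robot
import cv2,numpy as np,pickle
for n in("side","top"):
    f=robot.grab_frame(n); cv2.imwrite(f"pics/{n}0.png",f["image"][:,:,::-1]); pickle.dump(f,open(f"{n}0.pkl","wb"))
    print(n,f["fx"],f["cx"],f["cy"],f["R"],f["t"])
s=robot.sense();print(s["t"],s["tcp_pos"],s["tcp_rot"],s["opening"],robot.nose_length)
E
```

```text
pics
side 462.3030644467745 283.2867940219484 209.47078654092513 [[-0.8027589  -0.59612451 -0.0146191 ]
 [-0.39816086  0.5541032  -0.73105237]
 [ 0.44389873 -0.58103804 -0.68216472]] [0.28410359 0.26868678 1.07635012]
top 393.4909270285061 274.6481436640206 209.42521688000224 [[-0.01514499 -0.99971265  0.01858071]
 [-0.9904787   0.01245693 -0.1371013 ]
 [ 0.13683044 -0.02048019 -0.99038275]] [-0.1148362   0.4450388   1.08919342]
0.1 [ 0.25070445 -0.62615817  0.24135739] [ 3.14158205e+00  1.81954139e-03 -1.18998164e+00] 1.000083785894154 0.011
```

View pics/side0.png

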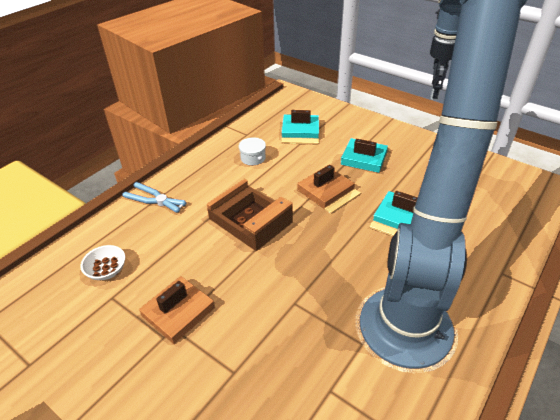

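View pics/top0.png

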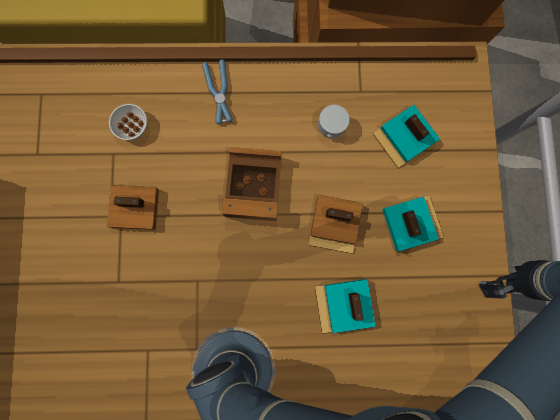

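The side view has the brown board with the pale tongue at (326,188), the brown board without one at (176,308), the turquoise boards at (300,127), (364,154) and (396,212), and the cubby at (250,213). In the top view these are the tongued board at (337,218), the square one at (132,207), the cubby at (253,183), and the turquoise ones at (407,133), (412,223) and (350,306). The brown board at top (337,218) fits, because its pale tongue faces the robot. I'll confirm that in a crop.

```bash
cat > h.py <<'E'
import numpy as np,cv2,pickle
def cloud(f):
    z=f["range_z"].astype(float);v,u=np.mgrid[:z.shape[0],:z.shape[1]]
    c=np.stack([(u-f["cx"])/f["fx"]*z,(v-f["cy"])/f["fy"]*z,z],-1)
    P=(c-f["t"])@f["R"]; P[z==0]=np.nan
    return P
def ray(f,u,v,h):
    d=f["R"].T@np.array([(u-f["cx"])/f["fx"],(v-f["cy"])/f["fy"],1.]);o=-f["R"].T@f["t"]
    return o+d*(h-o[2])/d[2]
def proj(f,X):
    c=f["R"]@np.array(X)+f["t"];return f["fx"]*c[0]/c[2]+f["cx"],f["fy"]*c[1]/c[2]+f["cy"]
E
python3 - <<'E'
from h import *
t=pickle.load(open("top0.pkl","rb"));s=pickle.load(open("side0.pkl","rb"))
a=cv2.resize(t["image"][140:260,210:380,::-1],None,fx=4.5,fy=4.5,interpolation=cv2.INTER_CUBIC)
b=cv2.resize(s["image"][150:260,195:375,::-1],None,fx=4.4,fy=4.4,interpolation=cv2.INTER_CUBIC)
cv2.imwrite("pics/ctop.png",a);cv2.imwrite("pics/cside.png",b)
P=cloud(t);Q=cloud(s)
for v,u in [(218,337),(214,340),(235,340),(245,330),(210,250),(155,255),(182,240),(250,300),(202,127),(220,130)]: print("top",u,v,P[v,u].round(4),t["image"][v,u])
for v,u in [(176,322),(190,320),(212,265),(190,228),(200,345)]: print("side",u,v,Q[v,u].round(4))
E
```

```text
top 337 218 [ 0.4138 -0.2939  0.0557] [27 15 11]
top 340 214 [ 0.4226 -0.2992  0.0746] [65 44 28]
top 340 235 [ 0.3682 -0.3057  0.0277] [130  84  40]
top 330 245 [ 0.3412 -0.2795  0.0076] [165 132  75]
top 250 210 [ 0.4365 -0.0528  0.0766] [146  95  45]
top 255 155 [ 0.5987 -0.0669  0.0489] [52 33 17]
top 240 182 [ 0.5291 -0.0211  0.0084] [74 44 23]
top 300 250 [ 0.3284 -0.1931  0.0011] [128  95  53]
top 127 202 [0.4635 0.2832 0.0717] [71 50 34]
top 130 220 [0.4185 0.2872 0.0317] [149  98  45]
side 322 176 [ 0.4144 -0.2761  0.0687]
side 320 190 [ 0.4084 -0.2591  0.0287]
side 265 212 [ 0.4522 -0.0508  0.0733]
side 228 190 [ 0.607  -0.0721  0.0599]
side 345 200 [ 0.3354 -0.2858  0.0071]
```

View pics/ctop.png

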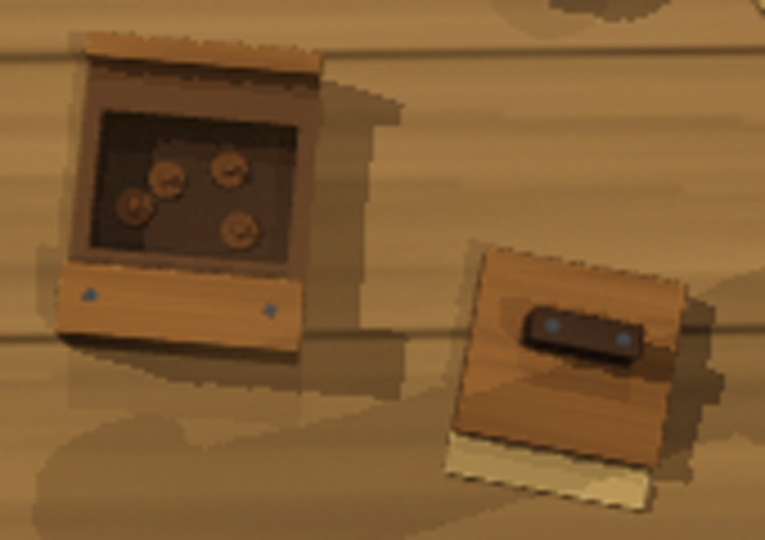

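View pics/cside.png

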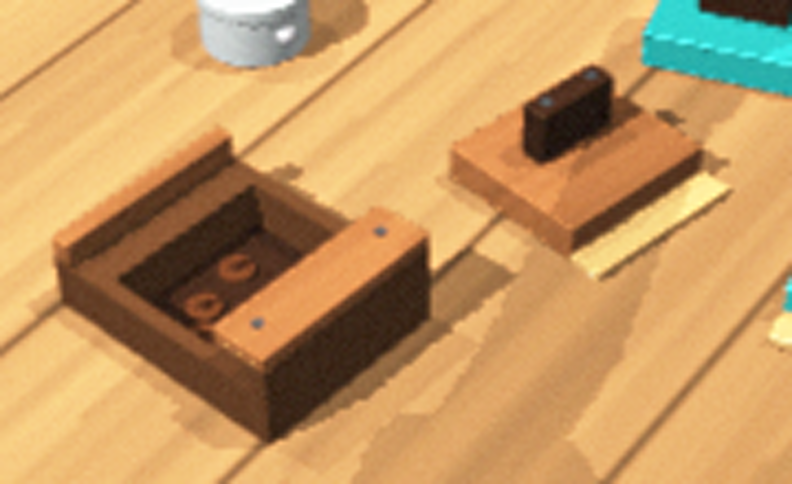

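The crops confirm it. The brown board at top (337,218) has the pale tongue on the robot's side. The lip is on the cubby's near side and the strip on its far side. Next I'll measure from both views.

```bash
cat > meas.py <<'E'
from h import *
def rect(xy):
    (c,wh,a)=cv2.minAreaRect((xy*1000).astype(np.float32)); b=cv2.boxPoints((c,wh,a))
    e=b[1]-b[0];f=b[2]-b[1]; L=e if np.linalg.norm(e)>np.linalg.norm(f) else f
    if L[1]<0:L=-L
    yaw=np.degrees(np.arctan2(-L[0],L[1]))  # long axis as y axis
    return np.round(c,1),np.round(sorted(wh),1),round(float(yaw),2)
def seg(f,P,box,h0,h1,colour=None,name=""):
    x0,x1,y0,y1=box
    m=(P[...,0]>x0)&(P[...,0]<x1)&(P[...,1]>y0)&(P[...,1]<y1)&(P[...,2]>h0)&(P[...,2]<h1)
    if colour is not None:m&=colour(f["image"].astype(int))
    m=m.astype(np.uint8);n,l,st,_=cv2.connectedComponentsWithStats(m)
    k=1+np.argmax(st[1:,4]);m=l==k
    h=np.median(P[...,2][m]);h_=h
    vu=np.argwhere(m)
    xy=np.array([ray(f,u,v,h_)[:2] for v,u in vu])
    print(name,"n",len(vu),"h %.4f"%h,*rect(xy),"cen",(xy.mean(0)*1000).round(1))
    return m
E
python3 - <<'E'
from meas import *
for n in("top","side"):
    f=pickle.load(open(n+"0.pkl","rb"));P=cloud(f);print(n)
    B=(0.3,0.52,-0.42,-0.18);C=(0.36,0.66,-0.18,0.06)
    seg(f,P,B,0.066,0.085,None,"handle top")
    seg(f,P,B,0.022,0.042,None,"board top")
    seg(f,P,B,0.003,0.015,lambda i:(i.sum(-1)>200),"tongue")
    seg(f,P,C,0.070,0.085,None,"lip")
    seg(f,P,(0.55,0.66,-0.18,0.06),0.0545,0.07,None,"strip")
    seg(f,P,C,0.034,0.046,None,"floor/ledge")
    seg(f,P,(0.36,0.55,.18,.4),0.024,0.042,None,"sq board")
E
```

```text
top
handle top n 211 h 0.0728 [ 423.5 -298.8] [22.9 70.4] -12.14 cen [ 423.7 -298.6]
board top n 1647 h 0.0293 [ 414.2 -296.9] [120.2 130.1] -11.59 cen [ 411.9 -295.5]
tongue n 401 h 0.0074 [ 341.9 -282.1] [ 33.3 130.7] -13.91 cen [ 343.1 -282.1]
lip n 876 h 0.0753 [442.8 -51.4] [ 44.5 149.5] -5.54 cen [442.9 -51.4]
strip n 299 h 0.0595 [605.1 -67.1] [ 17.7 148.7] -5.47 cen [605.9 -66.2]
floor/ledge n 1003 h 0.0394 [536.  -60.2] [131.4 149.8] -5.5 cen [550. -61.]
sq board n 1665 h 0.0293 [456.8 285.2] [120.4 131.4] -3.19 cen [454.1 284. ]
side
handle top n 131 h 0.0722 [ 420.1 -296.2] [27.9 74. ] -14.03 cen [ 420.3 -296.1]
board top n 917 h 0.0288 [ 409.7 -292.8] [126.2 136.4] -11.38 cen [ 401.  -283.4]
tongue n 388 h 0.0070 [ 399.2 -293.1] [134.1 152.7] 78.91 cen [ 360.1 -271.1]
lip n 662 h 0.0751 [439.4 -48.4] [ 48. 154.] -5.59 cen [440.  -47.7]
strip n 214 h 0.0592 [601.9 -64.8] [ 19.5 152.1] -5.5 cen [603.1 -63. ]
floor/ledge n 891 h 0.0392 [515.3 -56.5] [154.8 202.7] 83.55 cen [536.8 -48.7]
sq board n 1913 h 0.0295 [453.4 288.3] [123.6 131.9] -3.41 cen [444.1 293.7]
```

The two views agree on every height: handle top 73 mm, board 29 mm, lip 75 mm, strip 59 mm and floor 39 mm. Sizes match the text to within 1 mm in the top view. The views differ by a common offset of about 3 mm, which cancels when placing relative to the grasp. Next I'll check IK along the whole plan.

```bash
cat > plan.py <<'E'
import numpy as np
from scipy.spatial.transform import Rotation as Ro
G=np.array([.4630,-.0520,.0400]);YG=np.radians(-5.5)
H=np.array([.4219,-.2974,.052]);YB=np.radians(-11.8)
TZ=.044   # TCP above board underside
FLIP=0
def att(yaw,th):   # board yaw, tilt (+x up)
    R=Ro.from_euler('z',yaw)*Ro.from_euler('y',-th)*Ro.from_euler('x',np.pi)*Ro.from_euler('z',FLIP)
    return R.as_euler('xyz')
def tcp(xt,zt,thdeg,dx=0,dy=0):  # mm, tongue bottom tip in groove frame
    th=np.radians(thdeg);c,s=np.cos(th),np.sin(th)
    a,b=.096+dx,TZ
    l=np.array([xt/1e3+a*c-b*s,dy,zt/1e3+a*s+b*c])
    return G+Ro.from_euler('z',YG).apply(l),att(YG,th)
WAY=[(8,70,20),(8,6,20),(-8,3,20),(-12,2.5,14),(-16,2,9),(-18,2,4),(-19,1,0)]
E
python3 - <<'E'
from plant import robot
import plan,numpy as np
for fl in (0,np.pi):
    plan.FLIP=fl;print(fl)
    for p,a in [((.4219,-.2974,.15),plan.att(plan.YB,0)),((.4219,-.2974,.044),plan.att(plan.YB,0))]+[plan.tcp(*w) for w in plan.WAY]:
        q=robot.inverse_kinematics(p,a);print(np.round(p,3),np.round(a,2),None if q is None else np.round(q,2))
E
```

```text
0
[ 0.422 -0.297  0.15 ] [ 3.14  0.   -0.21] [ 0.85  0.35 -0.38  1.99  0.17  0.84  0.16]
[ 0.422 -0.297  0.044] [ 3.14  0.   -0.21] [ 0.8   0.51 -0.33  2.06  0.28  0.62  0.07]
[ 0.546 -0.06   0.184] [ 3.14 -0.35 -0.1 ] [ 0.57  0.25 -0.63  2.1   0.39  0.51 -0.43]
[ 0.546 -0.06   0.12 ] [ 3.14 -0.35 -0.1 ] [ 0.38  0.33 -0.42  2.17  0.49  0.36 -0.53]
[ 0.53  -0.058  0.117] [ 3.14 -0.35 -0.1 ] [ 0.39  0.31 -0.44  2.21  0.52  0.34 -0.56]
[ 0.533 -0.059  0.108] [ 3.14 -0.24 -0.1 ] [ 0.42  0.37 -0.48  2.13  0.44  0.47 -0.47]
[ 0.535 -0.059  0.1  ] [ 3.14 -0.16 -0.1 ] [ 0.44  0.41 -0.51  2.08  0.4   0.58 -0.44]
[ 0.537 -0.059  0.093] [ 3.14 -0.07 -0.1 ] [ 0.45  0.47 -0.53  2.02  0.38  0.68 -0.42]
[ 0.54  -0.059  0.085] [ 3.14  0.   -0.1 ] [ 0.45  0.51 -0.54  1.97  0.37  0.76 -0.4 ]
3.141592653589793
[ 0.422 -0.297  0.15 ] [-3.14  0.    2.94] [-0.29  0.54  1.12  2.05 -0.61  0.94 -2.19]
[ 0.422 -0.297  0.044] [-3.14  0.    2.94] [ 0.32  0.49  0.27  2.09 -0.23  0.59 -2.59]
[ 0.546 -0.06   0.184] [-3.14  0.35  3.05] [ 0.97  0.42 -1.16  2.09  0.78  0.66  2.38]
[ 0.546 -0.06   0.12 ] [-3.14  0.35  3.05] [ 0.94  0.59 -1.18  2.15  1.11  0.67  2.09]
[ 0.53  -0.058  0.117] [-3.14  0.35  3.05] [ 0.95  0.56 -1.18  2.18  1.11  0.64  2.07]
[ 0.533 -0.059  0.108] [-3.14  0.24  3.05] [-0.82  0.56  1.11  2.2  -0.97  0.64 -2.28]
[ 0.535 -0.059  0.1  ] [-3.14  0.16  3.05] [-0.79  0.62  1.11  2.14 -0.91  0.74 -2.34]
[ 0.537 -0.059  0.093] [-3.14  0.07  3.05] [-0.76  0.68  1.11  2.08 -0.86  0.85 -2.38]
[ 0.54  -0.059  0.085] [-3.14  0.    3.05] [-0.74  0.73  1.11  2.03 -0.84  0.93 -2.4 ]
```

FLIP=0 reaches every pose. Now approach and grasp.

Run:
```python
from plant import robot
import plan,numpy as np,cv2
a=plan.att(plan.YB,0)
robot.goto([.4219,-.2974,.15],a)
print(robot.sense()["t"],robot.sense()["wrist_force"].round(1) if hasattr(robot.sense()["wrist_force"],'round') else robot.sense()["wrist_force"])
hit=robot.move_straight([.4219,-.2974,.044],vel=.08,contact_N=10)
s=robot.sense();print("hit",hit,s["t"],np.round(s["tcp_pos"],4),np.round(s["wrist_force"],1))
if not hit:
    robot.grip(0.0,80)
    s=robot.sense();print(s["opening"],s["t"],np.round(s["wrist_force"],1))
f=robot.grab_frame("side");cv2.imwrite("pics/s1.png",cv2.resize(f["image"][130:270,220:400,::-1],None,fx=4,fy=4))
```

```text
1.525 [0.  0.3 1.1]
hit False 3.0 [ 0.4223 -0.2976  0.0445] [ 0.6 -0.1 -0.9]
0.24445059408140368 3.6 [ 2.1 -0.4  1.7]
```

View pics/s1.png

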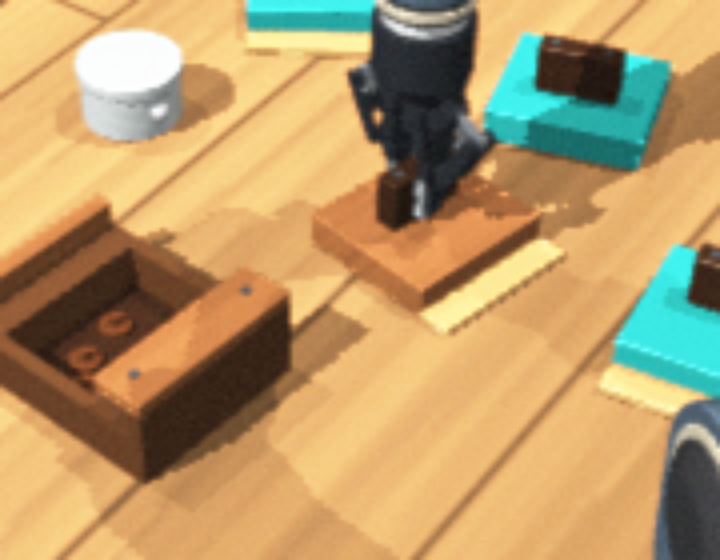

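The fingers grip the handle (crop (405,190)) at an opening of 0.244, about 21 mm, which fits the 22 mm block. Next I'll lift, carry the board above the cubby and check how it hangs.

Run:
```python
from plant import robot
import plan,numpy as np,cv2,pickle
from meas import *
robot.move_straight([.4219,-.2974,.20],vel=.15)
p,a=plan.tcp(8,90,20)
robot.move_straight(p,vel=.15,attitude=a)
robot.sleep(.3)
s=robot.sense();print(s["t"],np.round(s["tcp_pos"],4),p.round(4),np.round(s["wrist_force"],1),np.round(s["torque"],2),s["opening"])
for n in("side","top"):
    f=robot.grab_frame(n);pickle.dump(f,open(n+"2.pkl","wb"))
    # predicted tongue-tip ends and board corners
    im=cv2.resize(f["image"][:,:,::-1],None,fx=3,fy=3)
    th=np.radians(20);c,si=np.cos(th),np.sin(th)
    for bx,bz in((0,8),(0,0),(26,30),(146,30),(26,8)):
        for y in(-65,65):
            l=np.array([8+bx*c-bz*si,y,90+bx*si+bz*c])/1e3
            X=plan.G+plan.Ro.from_euler('z',plan.YG).apply(l);u,v=proj(f,X);cv2.circle(im,(int(3*u+1.5),int(3*v+1.5)),3,(0,0,255),-1)
    u,v=[int(3*q) for q in proj(f,[.5,-.06,.1])]
    cv2.imwrite(f"pics/{n}2.png",im[max(0,v-270):v+270,max(0,u-330):u+330])
```

```text
7.075 [ 0.5458 -0.0603  0.2042] [ 0.5458 -0.06    0.2042] [-0.1  0.2 -4.5] [ 0.13  0.59 -0.03] 0.2503436817168299
```

View pics/side2.png

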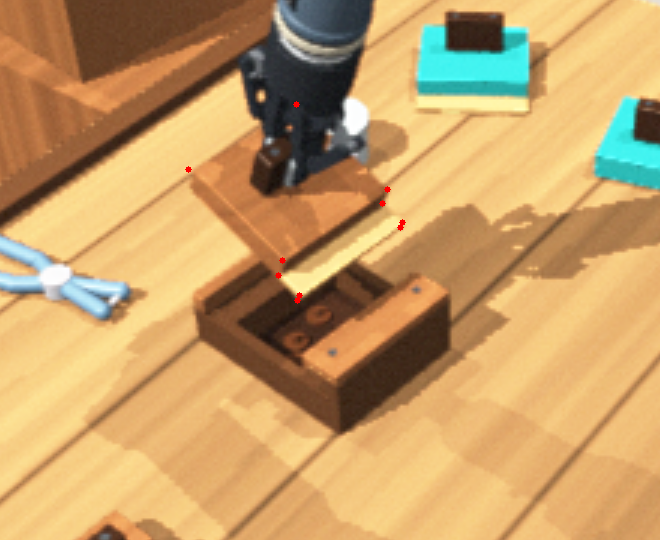

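View pics/top2.png

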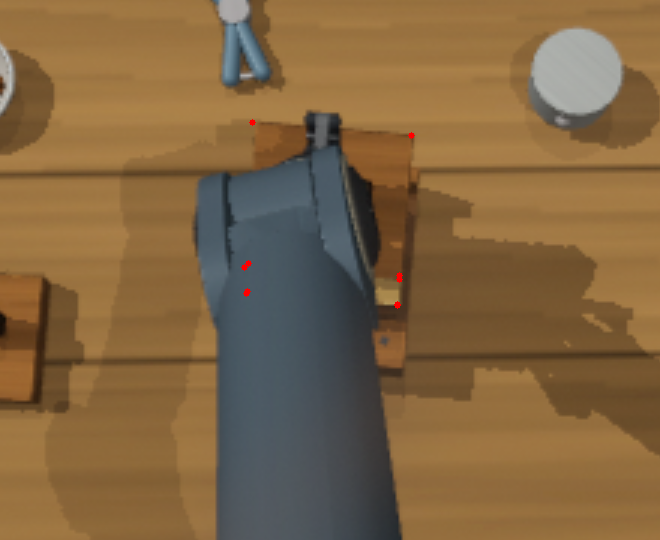

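Predicted corners (red) fall on the board in both views: tongue ends at side crop (298,298) and (402,225), far edge at top crop (252,122) and (411,135). So the board is held as planned. Now I'll insert with contact stops.

Run:
```python
from plant import robot
import plan,numpy as np,cv2,pickle
from h import *
ok=True
for w,v in (((8,8,20),.1),((-8,4,20),.04)):
    p,a=plan.tcp(*w)
    hit=robot.move_straight(p,vel=v,attitude=a,contact_N=10)
    s=robot.sense();print(w,hit,s["t"],(np.array(s["tcp_pos"])-p).round(4),np.round(s["wrist_force"],1),np.round(s["torque"],2))
    if hit: break
f=robot.grab_frame("side");u,v=[int(q) for q in proj(f,[.5,-.06,.06])]
cv2.imwrite("pics/s3.png",cv2.resize(f["image"][v-70:v+70,u-80:u+80,::-1],None,fx=4,fy=4,interpolation=cv2.INTER_CUBIC))
```

```text
(8, 8, 20) False 8.1417 [0.0006 0.0002 0.0006] [ 0.9  0.1 -3.6] [ 0.06  0.65 -0.01]
(-8, 4, 20) False 8.7 [0.0001 0.     0.0002] [ 0.6  0.1 -3.3] [0.07 0.61 0.01]
```

View pics/s3.png

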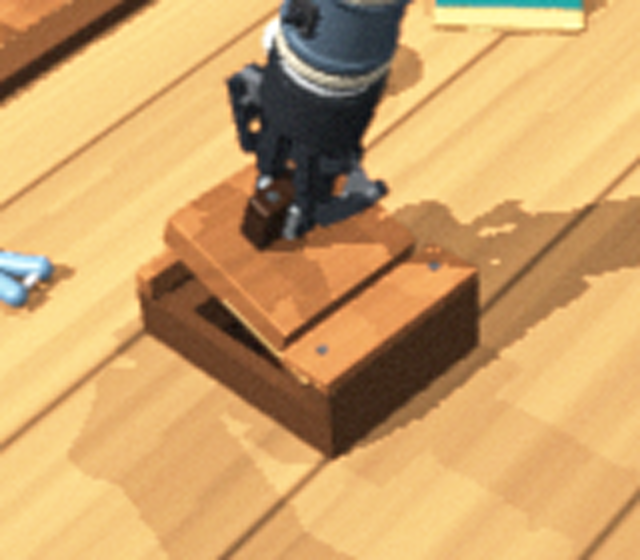

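The tongue is under the lip (crop (300,375)) and nothing has been touched. The board is centred along the groove. Now I'll lower it flat.

Run:
```python
from plant import robot
import plan,numpy as np,cv2,pickle
from h import *
for w in ((-12,3,14),(-16,2.5,9),(-18,2,4),(-19,1.5,0),(-19,-2,0)):
    p,a=plan.tcp(*w)
    hit=robot.move_straight(p,vel=.03 if w[1]>0 else .015,attitude=a,contact_N=10)
    s=robot.sense();print(w,hit,round(s["t"],2),(np.array(s["tcp_pos"])-p).round(4),np.round(s["wrist_force"],1),np.round(s["torque"],2))
    if hit: break
f=robot.grab_frame("side");u,v=[int(q) for q in proj(f,[.5,-.06,.06])]
cv2.imwrite("pics/s4.png",cv2.resize(f["image"][v-70:v+70,u-80:u+80,::-1],None,fx=4,fy=4,interpolation=cv2.INTER_CUBIC))
```

```text
(-12, 3, 14) False 9.22 [ 0.0001 -0.0001 -0.0002] [-0.3  0.  -3.4] [ 0.04  0.48 -0.07]
(-16, 2.5, 9) False 9.64 [-0.0003 -0.     -0.0001] [ 0.5  0.  -3.4] [ 0.03  0.29 -0.01]
(-18, 2, 4) False 10.08 [-0.0004  0.0001 -0.0001] [-0.6 -0.6 -2.6] [-0.01  0.11  0.  ]
(-19, 1.5, 0) False 10.48 [-0.0003  0.0001 -0.    ] [-1.  -0.2 -4.1] [ 0.02 -0.05 -0.01]
(-19, -2, 0) True 10.69 [-0.0003  0.      0.0026] [-0.9 -0.4  5.5] [ 0.01  0.08 -0.02]
```

View pics/s4.png

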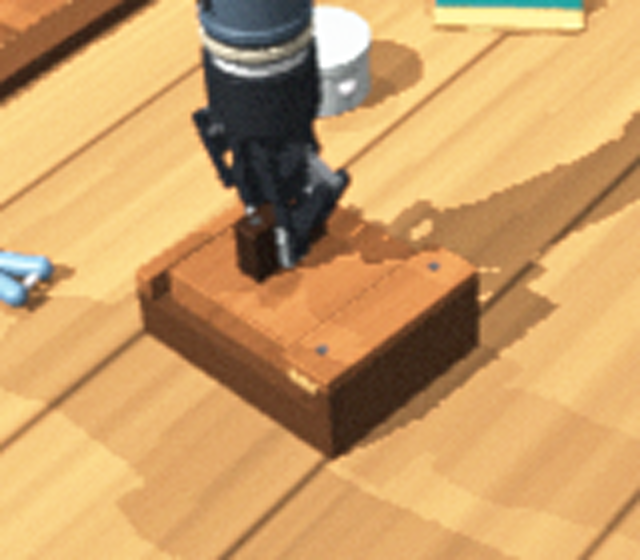

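The board met the floor at the expected height, within 0.6 mm, and lies flat and square. I'll let go, retreat and measure.

Run:
```python
from plant import robot
import plan,numpy as np,cv2,pickle
from meas import *
robot.grip(0.6)
s=robot.sense();p=np.array(s["tcp_pos"])
robot.move_straight(p+[0,0,.12],vel=.1)
robot.goto([.40,-.30,.30],plan.att(plan.YB,0))
robot.sleep(.3);print(robot.sense()["t"],np.round(robot.sense()["wrist_force"],1))
Ri=plan.Ro.from_euler('z',-plan.YG)
for n in("top","side"):
    f=robot.grab_frame(n);P=cloud(f);print(n)
    cv2.imwrite(f"pics/{n}5.png",f["image"][:,:,::-1])
    B=(0.3,0.7,-0.2,0.1)
    seg(f,P,B,0.105,0.125,None,"handle top")
    seg(f,P,B,0.0655,0.0722,None,"board top")
    seg(f,P,B,0.0735,0.08,None,"lip")
    seg(f,P,(.585,.66,-.2,.1),0.055,0.0645,None,"strip")
    seg(f,P,(0.36,0.55,.18,.4),0.024,0.042,None,"sq board")
    L=Ri.apply((P-plan.G).reshape(-1,3))*1e3
    im=f["image"].reshape(-1,3)
    for x0,x1 in((15,40),(40,55),(98,115),(115,122)):
        m=(L[:,0]>x0)&(L[:,0]<x1)&(abs(L[:,1])<50);print("z over floor at x",x0,x1,np.nanmedian(L[m,2]).round(2))
```

```text
13.925 [-0.6 -0.2  0.5]
top
handle top n 222 h 0.1128 [537.8 -60.9] [23.3 69.6] -5.12 cen [537.8 -60.9]
board top n 1493 h 0.0691 [528.4 -59.9] [120.4 129.6] -5.47 cen [525.2 -60.2]
lip n 695 h 0.0755 [443.  -51.3] [ 43.9 149.3] -5.39 cen [443.7 -51.6]
strip n 290 h 0.0590 [605.7 -67.1] [ 16.7 148.8] -5.47 cen [605.9 -66.8]
sq board n 1664 h 0.0293 [456.6 284.9] [120.1 132.3] -3.51 cen [453.8 284. ]
z over floor at x 15 40 29.23
z over floor at x 40 55 29.19
z over floor at x 98 115 29.31
z over floor at x 115 122 29.43
side
handle top n 171 h 0.1121 [533.7 -57.6] [28.4 74.5] -5.85 cen [534.4 -57.2]
board top n 906 h 0.0691 [525.7 -57.7] [123.7 133.1] -4.76 cen [514.7 -49. ]
lip n 522 h 0.0756 [440.4 -49.8] [ 44.9 150.8] -5.1 cen [441.  -47.1]
strip n 194 h 0.0589 [595.9 -64.9] [ 31.8 151.2] -5.5 cen [604.2 -60.4]
sq board n 1914 h 0.0296 [452.6 288. ] [124.7 131.2] -3.53 cen [444.1 293.6]
z over floor at x 15 40 29.28
z over floor at x 40 55 29.11
z over floor at x 98 115 29.06
z over floor at x 115 122 29.74
```

View pics/top5.png

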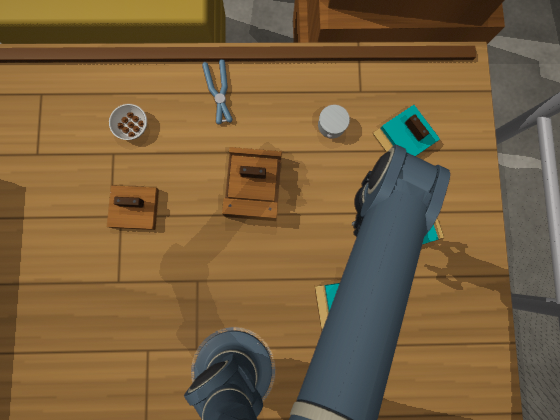

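View pics/side5.png

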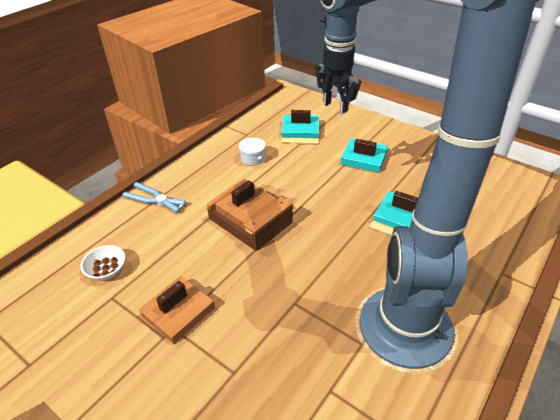

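The side picture (250,213) and top picture (253,183) show the cubby closed, with the arm clear. The square board is still at top (132,207). Handing in.

Run:
```python
from plant import robot
robot.close_job();print(robot.sense()["t"])
```

```text
the job is handed in; nothing more can be done
the job is handed in; nothing more can be done
```

I closed the cubby with the brown, pale-tongued board and handed the job in at about 14 s. I gripped it by its handle, slid the tongue under the lip at a 20° tilt, lowered it flat while holding it, then let go and backed away.

**Last checks, after release:**
- **Flat:** the board's top is 29.1–29.7 mm above the cubby floor from end to end, against the 30 mm expected. Both views agree.
- **Square and centred:** it is within 0.5° of the cubby in the top view (0.7° in the coarser side view) and 0.3 mm off centre along the groove.
- **Tongue and strip:** the tongue is about 22 mm under the lip, and the far edge is about 10 mm short of the strip.
- **Forces and the other board:** the only contact seen was the deliberate 10 N touchdown. The square-edged board has not moved.

**Disagreements:**
- The board sits about 3.5 mm nearer the lip than I aimed, but within the 14 mm of play.
- The side view read about 3 mm off the top view throughout. I averaged the two, and the offset cancelled in the placing.

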